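# Set a test-rig supply valve to two turns open and keep hold of it

## Task

The cylinder head on the test bed is about to be pressure-tested, and its supply valve has to be set from the seat. Turn the red valve wheel clockwise until it is fully closed against its stop, then back it off exactly two full turns from there, and finish still gripping the wheel's black handle, with the wheel at rest at that setting, ready to shut it if the head leaks: do not let go at the end. Leave the wrench, the jar and the socket on the bench where they are.

Things in the scene. Friction and masses are not known exactly. Their poses are not given: they have to be found in the camera images.
- handle_mid (a point): the wheel's handle: a black upright round grip, 25 mm in diameter (20 mm at its foot) and 58 mm tall, that stands on the wheel's rim 55 mm from the wheel's axis. The point is at its centre, half-way up (29 mm above its foot, 29 mm below its rounded top); its foot is 6.5 mm above the top of the rim. It spins freely about its own upright axis, so a gripper that holds it can go round the circle without turning. Nothing else on the rig rises above the foot of the handle.
- wheel_hub (a point): centre of the red four-spoked valve wheel, on its upright axis, at the height of the rim (rim 123 mm across, 13 mm thick, about 160 mm above the bench). The valve has a rising stem: wheel and handle rise 4 mm for each turn opened and sink as much when closing. The valve, its pipes, the pressure gauge and the aluminium cylinder head behind it are one fixed rig; its place and heading on the bench vary.
- wheel (a joint): angle of the valve wheel in rad, counted over all turns: 0 is fully closed (a hard stop), it grows as the valve opens, counter-clockwise seen from above (one turn is 6.283); it starts between 0.25 and 1.1 turns open and can open four turns. Packing friction, about 0.12 N m (2 to 3 N at the handle), holds the wheel wherever it is left.
- wrench_mid (a point): steel combination wrench 200 mm long lying on the bench to the right of the rig (seen from the robot); middle of its length; a bystander, not to be moved
- paste_mid (a point): jar 64 mm in diameter and 75 mm tall with a yellow label and a blue cap, on the bench to the left of the rig; its centre; a bystander, not to be moved
- socket_mid (a point): deep steel socket standing upright on the bench to the right of the rig, 32 mm in diameter and 60 mm tall; its centre; a bystander, not to be moved

How it is judged:
By the outcome, as a careful person would: the job done as asked, in the order asked, and still so for the second after the job is handed in, while the arm keeps its last pose, push and grip.
It also fails if it takes over 67 s, if anything falls off the work surface, if the arm or the gripper's body presses on something with over 40 N, if the wrist force passes 120 N, or if a joint passes its speed limit or range.

## Robot

A 7-joint arm with a two-finger parallel gripper is mounted at the origin on the work surface. World frame = base frame: x ahead of the robot, y to its left, z up, the work surface at z = 0. Lengths are in m, angles in degrees, forces in N, time in s.
With the tool pointing down it reaches from about 0.4 to 0.85 m from the base axis. Payload 10.4 kg.
Tool frame: the origin (TCP) lies at the very end of the fingers, on their centre line; the grasp point (between the pads) lies 19 mm behind it; y points along the fingers, x is the direction in which the jaws open and shut, and the axes are right-handed (so a half turn about y gives the same grasp; the last joint's range is limited). The gripper opens to 87 mm and grips with 3 to 60 N. Pads are 19 mm wide; open, the fingers measure 117 mm over their backs; the gripper's body (75 mm by 190 mm) begins 51 mm behind the grasp point.
Start: joints at [-70.107, 19.034, -3.707, 83.658, 1.238, 77.344, -5.071], TCP at [0.226, 0.583, 0.223] pointing down, gripper open.
Joint ranges: [-148.97, 148.97], [-28.65, 121.19], [-84.17, 76.75], [9.2, 138.47], [-72.65, 252.65], [3.7, 117.97], [-149.18, 149.18]. Speed limits (degrees/s): [127.2, 127.2, 159.86, 159.86, 180, 180, 180].

## Interface

Orientations are given as [roll, pitch, yaw] about the fixed x, y, z axes, in that order (R = Rz(yaw) Ry(pitch) Rx(roll)).
In Python, from station import bot, imaging gives the robot as it stands.
- The arm moves only by the tool step_arm, never from a script. Its argument "steps" is a list of rows, each an object of numbers: "x", "y", "z": the shift along the tool's x, y, z as a fraction of full scale; "roll": the turn about the tool's y as a fraction of full scale. In form: [{"x": .., "y": .., "z": .., "roll": ..}, ...]. A call has 1 to 12 rows; each row is the pose to reach, as a shift and turn from the pose commanded when the call began, along the tool's axes at that moment, turning the shorter way round; what a row does not reach only later rows make up. Full scale, the value 1, is 250 mm for a shift and 2 pi rad for a turn. A row lasts 1/8 s, in which the tool goes at most 62.5 mm and 10.7 degrees, less where a joint would pass 70% of its speed; a pose out of reach is approached as far as the arm can. A call with a number of a shift or a turn outside -1 to 1 is refused whole. A call with a gripper value outside its range is refused whole. "jaw" is the closure in counts, from 0 (fully open) to 255 (shut), set as the call begins (left out, the last holds). The fingers move at their own pace and stop on an object; "squeeze" is the grip in N (left out, the last holds). Time passes only in rows, so rows that repeat a pose let the fingers close. It gives the time, the measured TCP pose, the force and the opening at its end, in the units of the state.
- bot.state(): the state, without advancing time (a new reading comes with each control period).
- imaging.grab_frame(name): name is "side" or "top"; returns a dict with "img" (480x640x3 uint8, red, green, blue), "mtx" (3x3 intrinsics, pixels), "pose" (4x4, takes a point from camera to world coordinates). Camera axes: x right, y up, looking along -z (the intrinsics and any distortion apply to the point x, -y, -z); pixel columns grow to the right and rows downward; lengths in m; the calibration is good to about 2 mm. A picture is of the moment at which its call begins. There is no depth.
- bot.hand_in(): hands the job in, once; it reports no verdict.
The state is a dict: "time_s": time; "q": joint angles; "qvel": joint speeds; "joint_efforts": joint torques, N m; "position": TCP position; "orientation": TCP orientation; "ft_force": force on the tool from outside, world axes, zero at the start; "ft_torque": the same for the moment, N m; "opening": finger opening in m.
Only numpy, scipy, OpenCV 4.12 (cv2) and the standard library are available. Lean on these libraries where they do the work, as an engineer would, in place of code of your own. Each camera call takes 0.05 s, during which the arm holds its last target.

## Working session

There is one attempt and no reset: what is moved stays moved. The work goes in short steps, Python scripts to look and compute and a tool call to move; the robot and the scene stay as the last step left them, time stands still between calls to the robot, and variables do not carry over. Pictures are saved under pics/ and viewed, and the job is handed in when it is done.

Besides the shell and the picture viewer there is one more tool, called after "Emit:" by a JSON object that holds its "fn" and its "kwargs", one argument or row to a line. step_arm: Moves the arm, as the interface text tells. Its arguments: {"type":"object","properties":{"steps":{"type":"array"},"jaw":{"type":"number"},"squeeze":{"type":"number"}},"required":["steps"]}

```bash
mkdir -p pics; ls; python3 - <<'E'
from station import bot, imaging
import cv2
s=bot.state(); print(s)
for n in("side","top"):
    f=imaging.grab_frame(n); cv2.imwrite(f"pics/{n}0.png",f["img"][...,::-1]); print(n,f["mtx"],f["pose"],[k for k in f])
E
```

```text
pics
{'time_s': 0.0, 'q': array([-70.10880211,  19.07254572,  -3.70778453,  83.70584577,
         1.23704057,  77.34234497,  -5.07208112]), 'qvel': array([ 0.10337186, -0.09866069,  0.10811115,  0.09864355,  0.03316775,
        0.03183892,  0.09446105]), 'joint_efforts': array([-1.82952550e-05, -6.23256326e+01,  2.47630145e-02, -3.89903712e+01,
       -6.13359734e-02,  3.99120210e-02,  1.52843377e-04]), 'position': array([0.22573033, 0.5824028 , 0.22174907]), 'orientation': array([-9.00029291e+01,  8.08556254e-02,  6.88143011e+01]), 'ft_force': array([-0.23523282,  0.62850845,  0.0123462 ]), 'ft_torque': array([-0.00154436, -0.0234823 , -0.0466658 ]), 'opening': 0.08714237448548888}
side [[513.25341873   0.         323.49187045]
 [  0.         513.25341873 241.17179014]
 [  0.           0.           1.        ]] [[ 0.81048756  0.30492035 -0.50013348 -0.01820858]
 [-0.58567523  0.43601438 -0.68328324 -0.73729797]
 [ 0.00971843  0.84670836  0.53196852  0.75733172]
 [ 0.          0.          0.          1.        ]] ['img', 'mtx', 'pose']
top [[471.20707755   0.         318.03806419]
 [  0.         471.20707755 240.05461357]
 [  0.           0.           1.        ]] [[ 0.00475032  0.99394764 -0.1097521   0.44215185]
 [-0.99954276  0.00799696  0.02916036  0.05817641]
 [ 0.02986156  0.1095634   0.99353115  1.27712223]
 [ 0.          0.          0.          1.        ]] ['img', 'mtx', 'pose']
```

View pics/side0.png

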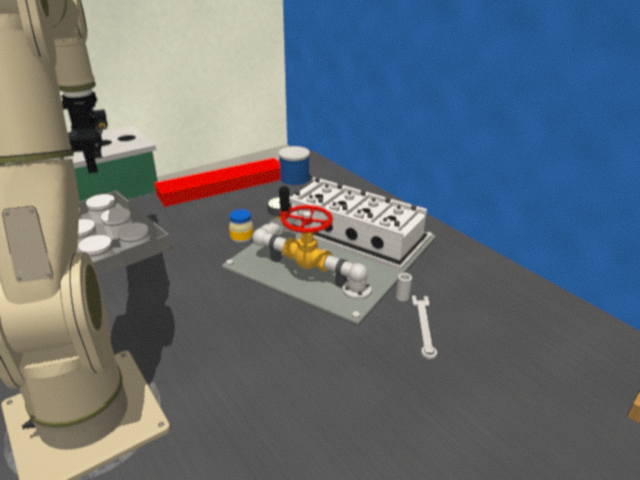

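View pics/top0.png

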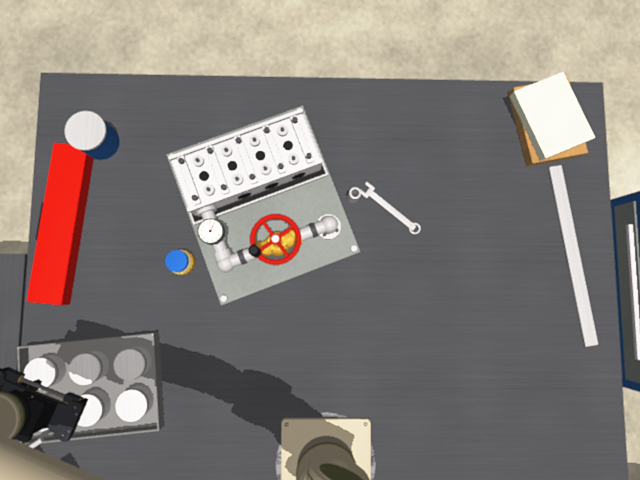

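The top view shows the red wheel at about (275,239) and its black handle at about (255,251), on the robot-left side. The jar is at (179,262), and the wrench and socket are at (355–415,190–230). The side view shows the wheel at (306,219) and the handle at (285,198).

```bash
cat > h.py <<'E'
import numpy as np, cv2
from station import bot, imaging
def ray(f,u,v):
    K,T=f["mtx"],f["pose"]
    d=np.array([(u-K[0,2])/K[0,0],-(v-K[1,2])/K[1,1],-1.])
    return T[:3,3],T[:3,:3]@d
def onplane(f,u,v,z):
    o,d=ray(f,u,v); return o+d*(z-o[2])/d[2]
def tri(fu):
    A=np.zeros((3,3));b=np.zeros(3)
    for f,u,v in fu:
        o,d=ray(f,u,v); d=d/np.linalg.norm(d);P=np.eye(3)-np.outer(d,d);A+=P;b+=P@o
    p=np.linalg.solve(A,b)
    return p
def proj(f,p):
    T=f["pose"];c=T[:3,:3].T@(np.array(p)-T[:3,3]);K=f["mtx"]
    return K[0,0]*c[0]/-c[2]+K[0,2],K[1,1]*-c[1]/-c[2]+K[1,2]
def redmask(im):
    h=cv2.cvtColor(im,cv2.COLOR_RGB2HSV)
    return (((h[...,0]<6)|(h[...,0]>172))&(h[...,1]>150)&(h[...,2]>60)).astype(np.uint8)
def wheel(f,box):
    m=redmask(f["img"]);b=np.zeros_like(m);x0,y0,x1,y1=box;b[y0:y1,x0:x1]=m[y0:y1,x0:x1]
    c,_=cv2.findContours(b,cv2.RETR_EXTERNAL,cv2.CHAIN_APPROX_NONE)
    c=max(c,key=cv2.contourArea)
    return cv2.fitEllipse(cv2.convexHull(c)),c
def black(f,box,t=45):
    x0,y0,x1,y1=box;g=f["img"][y0:y1,x0:x1].max(2)<t
    return g
E
python3 - <<'E'
from h import *
fs=imaging.grab_frame("side");ft=imaging.grab_frame("top")
et,ct=wheel(ft,(235,200,320,280));es,cs=wheel(fs,(265,195,345,245))
print(et,es)
print("plane",onplane(ft,*et[0],.160),onplane(fs,*es[0],.160),"tri",tri([(ft,*et[0]),(fs,*es[0])]))
a=np.hstack([cv2.resize(ft["img"][200:280,235:325],None,fx=4.4,fy=4.4,interpolation=cv2.INTER_CUBIC),cv2.resize(fs["img"][175:255,265:355],None,fx=4.4,fy=4.4,interpolation=cv2.INTER_CUBIC)])
cv2.imwrite("pics/z0.png",a[...,::-1])
E
```

```text
((275.11212158203125, 238.90284729003906), (50.17269515991211, 50.349037170410156), 64.94035339355469) ((305.76385498046875, 218.38250732421875), (27.848857879638672, 53.76148986816406), 93.99545288085938)
plane [0.56749238 0.12762235 0.16      ] [0.56821854 0.13552764 0.16      ] tri [0.56547809 0.12827479 0.16443438]
```

View pics/z0.png

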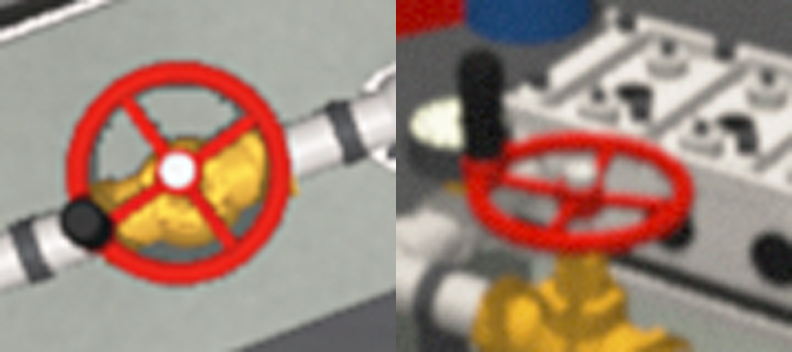

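```bash
python3 - <<'E'
from h import *
fs=imaging.grab_frame("side");ft=imaging.grab_frame("top")
def blk(f,box,t=60):
    x0,y0,x1,y1=box
    m=np.zeros((480,640),np.uint8);m[y0:y1,x0:x1]=(f["img"][y0:y1,x0:x1].max(2)<t)
    n,l,st,ce=cv2.connectedComponentsWithStats(m)
    i=1+np.argmax(st[1:,4]); return st[i],ce[i]
a=blk(ft,(246,241,264,262));b=blk(fs,(276,180,294,214));print(a,b)
m=tri([(ft,*a[1]),(fs,*b[1])]);print("tri mid",m)
hub=np.array([.5655,.128,.1644])
for z in (.206,.225,.235): 
  p=onplane(ft,*a[1],z);print(z,p,np.linalg.norm((p-hub)[:2]))
print(onplane(ft,*a[1],.222)-hub, np.degrees(np.arctan2(*(onplane(ft,*a[1],.222)-hub)[1::-1])))
for ang in (140,145,150,155):
  p=hub+[.055*np.cos(np.radians(ang)),.055*np.sin(np.radians(ang)),.042]
  print(ang,p,proj(ft,p),proj(ft,p+[0,0,.029]),proj(fs,p))
E
```

```text
(array([249, 245,  11,  12,  87], dtype=int32), array([254.11494253, 250.42528736])) (array([279, 186,  11,  25, 211], dtype=int32), array([284.10900474, 197.89099526]))
tri mid [0.53440349 0.17229784 0.2084949 ]
0.206 [0.53558875 0.17199443 0.206     ] 0.053199553801020004
0.225 [0.53393133 0.16997548 0.225     ] 0.05252163107540336
0.235 [0.533059   0.16891287 0.235     ] 0.05221380570627339
[-0.03130697  0.04229426  0.0576    ] 126.50951447619161
140 [0.52336756 0.16335332 0.2064    ] (np.float64(257.81068701917076), np.float64(255.80202598776646)) (np.float64(256.53551525643195), np.float64(254.79949578956519)) (np.float64(282.62503453704636), np.float64(201.41325034484748))
145 [0.52044664 0.1595467  0.2064    ] (np.float64(259.4692513549691), np.float64(257.0977327745364)) (np.float64(258.2397446359769), np.float64(256.13087583226235)) (np.float64(282.423561375859), np.float64(202.3896172290837))
150 [0.5178686 0.1555    0.2064   ] (np.float64(261.23731387991785), np.float64(258.2438401335226)) (np.float64(260.05657362031917), np.float64(257.30856804108316)) (np.float64(282.4043555678153), np.float64(203.37305350060456))
155 [0.51565307 0.151244   0.2064    ] (np.float64(263.10124203845413), np.float64(259.2314092330163)) (np.float64(261.9719886571995), np.float64(258.32338110645856)) (np.float64(282.56945971893936), np.float64(204.3560515464177))
```

Emit:
{"fn": "step_arm", "kwargs": {
  "steps": [
    {"y": -0.15},
    {"y": -0.32},
    {"x": -0.06, "y": -0.32, "z": -0.1},
    {"x": -0.14, "y": -0.32, "z": -0.22, "roll": 0.02},
    {"x": -0.23, "y": -0.32, "z": -0.37, "roll": 0.04},
    {"x": -0.33, "y": -0.32, "z": -0.52, "roll": 0.065},
    {"x": -0.42, "y": -0.32, "z": -0.67, "roll": 0.09},
    {"x": -0.5, "y": -0.32, "z": -0.8, "roll": 0.12},
    {"x": -0.545, "y": -0.32, "z": -0.872, "roll": 0.144},
    {"x": -0.545, "y": -0.32, "z": -0.872, "roll": 0.144}
  ],
  "jaw": 0,
  "squeeze": 30
}}

```text
validation failed for argument at $.st...
```

Emit:
{"fn": "step_arm", "kwargs": {
  "steps": [
    {"x": 0, "y": -0.15, "z": 0, "roll": 0},
    {"x": 0, "y": -0.32, "z": 0, "roll": 0},
    {"x": -0.06, "y": -0.32, "z": -0.1, "roll": 0},
    {"x": -0.14, "y": -0.32, "z": -0.22, "roll": 0.02},
    {"x": -0.23, "y": -0.32, "z": -0.37, "roll": 0.04},
    {"x": -0.33, "y": -0.32, "z": -0.52, "roll": 0.065},
    {"x": -0.42, "y": -0.32, "z": -0.67, "roll": 0.09},
    {"x": -0.5, "y": -0.32, "z": -0.8, "roll": 0.12},
    {"x": -0.545, "y": -0.32, "z": -0.872, "roll": 0.144},
    {"x": -0.545, "y": -0.32, "z": -0.872, "roll": 0.144}
  ],
  "jaw": 0,
  "squeeze": 30
}}

```text
time_s: 1.55
position: [0.381, 0.3757, 0.3028]
orientation: [-90.0, -0.0, 16.8]
ft_force: [-0.3, 0.8, 0.1]
opening: 0.0871
```

Emit:
{"fn": "step_arm", "kwargs": {
  "steps": [
    {"x": 0.03, "y": 0, "z": -0.08, "roll": 0},
    {"x": 0.09, "y": 0, "z": -0.25, "roll": 0},
    {"x": 0.17, "y": 0, "z": -0.47, "roll": 0},
    {"x": 0.25, "y": 0, "z": -0.69, "roll": 0},
    {"x": 0.32, "y": 0, "z": -0.88, "roll": 0},
    {"x": 0.349, "y": 0, "z": -0.963, "roll": 0},
    {"x": 0.349, "y": 0, "z": -0.963, "roll": 0}
  ]
}}

```text
time_s: 2.42
position: [0.534, 0.1719, 0.3023]
orientation: [-90.0, 0.0, 17.1]
ft_force: [-0.5, 0.2, -0.1]
opening: 0.0871
```

```bash
python3 - <<'E'
from h import *
fs=imaging.grab_frame("side");ft=imaging.grab_frame("top")
s=bot.state();print(s["position"],s["orientation"],s["ft_force"],s["q"])
a=np.hstack([cv2.resize(f["img"][y:y+120,x:x+80],None,fx=5,fy=5,interpolation=cv2.INTER_CUBIC) for f,x,y in((fs,250,120),(ft,215,190))])
cv2.imwrite("pics/z1.png",a[...,::-1])
E
```

```text
[0.53293681 0.1741003  0.30232404] [-8.99594324e+01  2.18920970e-02  1.71957362e+01] [-0.73505378  0.75872959  0.34161035] [-41.36476566   8.92171693  21.29692627  87.36692453  -3.28674046
  84.34073645  -2.78148492]
```

View pics/z1.png

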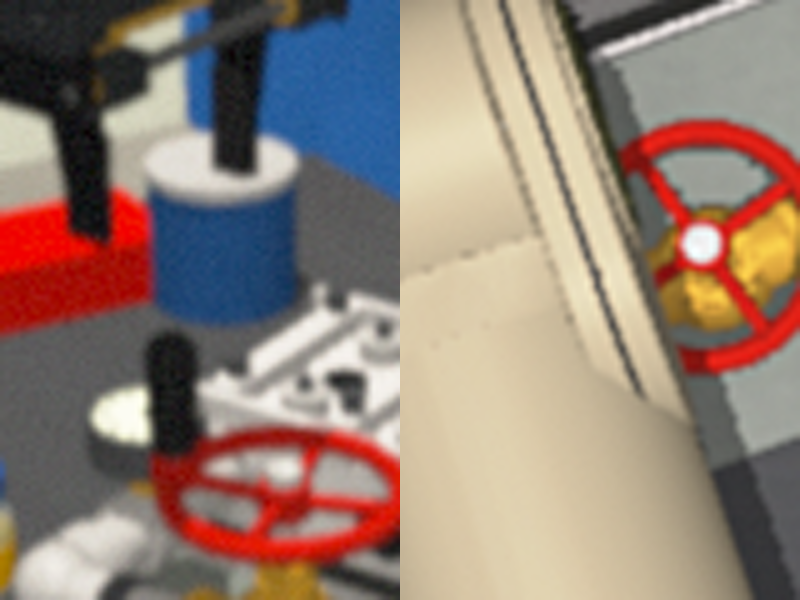

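Side view: the open fingers straddle the handle (at crop (172,390)), well above it. The top view of the handle is blocked by the arm. Next I'll check how noisy the state readings are.

```bash
python3 - <<'E'
from h import *
for i in range(6):
    s=bot.state();print(s["time_s"],s["position"],s["orientation"][2],s["ft_force"])
    if i>1: imaging.grab_frame("side")
E
```

```text
2.525 [0.53293681 0.1741003  0.30232404] 17.195736248498907 [-0.73505378  0.75872959  0.34161035]
2.525 [0.53293681 0.1741003  0.30232404] 17.195736248498907 [-0.73505378  0.75872959  0.34161035]
2.525 [0.53293681 0.1741003  0.30232404] 17.195736248498907 [-0.73505378  0.75872959  0.34161035]
2.575 [0.532787   0.17432    0.30237551] 17.215894853824768 [-0.28908783  0.49737014  0.08103117]
2.625 [0.53282488 0.1741493  0.30244084] 17.194768565585633 [-0.58565174 -0.50894812  0.57421013]
2.675 [0.53291357 0.17389948 0.30251646] 17.168571269013864 [-0.49415748 -0.07015917  1.10072116]
```

Emit:
{"fn": "step_arm", "kwargs": {
  "steps": [
    {"x": 0, "y": 0.05, "z": -0.01, "roll": 0},
    {"x": 0, "y": 0.15, "z": -0.01, "roll": 0},
    {"x": 0, "y": 0.27, "z": -0.01, "roll": 0},
    {"x": 0, "y": 0.38, "z": -0.01, "roll": 0},
    {"x": 0, "y": 0.44, "z": -0.01, "roll": 0},
    {"x": 0, "y": 0.456, "z": -0.01, "roll": 0},
    {"x": 0, "y": 0.456, "z": -0.01, "roll": 0},
    {"x": 0, "y": 0.456, "z": -0.01, "roll": 0}
  ]
}}

```text
time_s: 3.72
position: [0.5349, 0.1699, 0.1895]
orientation: [-90.0, -0.1, 17.0]
ft_force: [0.5, 0.3, -0.7]
opening: 0.0868
```

```bash
python3 - <<'E'
from h import *
fs=imaging.grab_frame("side")
s=bot.state();print(s["position"],s["orientation"],s["ft_force"],s["q"])
cv2.imwrite("pics/z2.png",cv2.resize(fs["img"][140:260,240:360],None,fx=5,fy=5,interpolation=cv2.INTER_CUBIC)[...,::-1])
E
```

```text
[0.53479732 0.16993198 0.18941408] [-8.99785504e+01 -8.26140136e-02  1.69735550e+01] [-0.49168745 -0.0134729   0.08452926] [-40.55328869  12.17387167  21.03728575  97.38265003  -4.60459311
  71.20569782  -1.49539828]
```

View pics/z2.png

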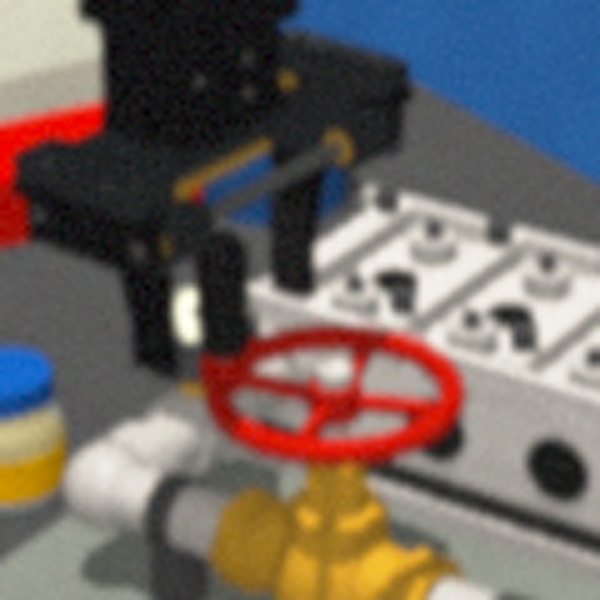

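The handle (crop (222,290)) stands between the two fingers, with clearance on both sides. Closing now.

Emit:
{"fn": "step_arm", "kwargs": {
  "steps": [
    {"x": 0, "y": 0, "z": 0, "roll": 0},
    {"x": 0, "y": 0, "z": 0, "roll": 0},
    {"x": 0, "y": 0, "z": 0, "roll": 0},
    {"x": 0, "y": 0, "z": 0, "roll": 0},
    {"x": 0, "y": 0, "z": 0, "roll": 0},
    {"x": 0, "y": 0, "z": 0, "roll": 0}
  ],
  "jaw": 255,
  "squeeze": 40
}}

```text
time_s: 4.53
position: [0.5344, 0.1698, 0.1885]
orientation: [-90.0, -0.0, 17.0]
ft_force: [-0.3, 0.4, -0.2]
opening: 0.0349
```

```bash
python3 - <<'E'
from h import *
fs=imaging.grab_frame("side")
s=bot.state();print(s["position"],s["orientation"],s["ft_force"],s["opening"],s["time_s"])
cv2.imwrite("pics/z3.png",cv2.resize(fs["img"][140:260,240:360],None,fx=5,fy=5,interpolation=cv2.INTER_CUBIC)[...,::-1])
E
```

```text
[0.53433888 0.16973664 0.1885075 ] [-8.99978949e+01  3.10046904e-03  1.69727564e+01] [ 0.42767469 -0.37285325  0.31394959] 0.03079645557425452 4.575
```

View pics/z3.png

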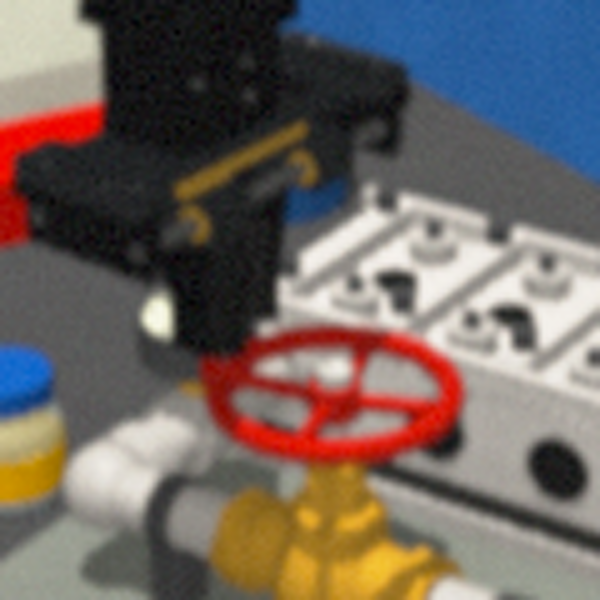

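Emit:
{"fn": "step_arm", "kwargs": {
  "steps": [
    {"x": 0, "y": 0, "z": 0, "roll": 0},
    {"x": 0, "y": 0, "z": 0, "roll": 0},
    {"x": 0, "y": 0, "z": 0, "roll": 0},
    {"x": 0, "y": 0, "z": 0, "roll": 0}
  ]
}}

```text
time_s: 5.08
position: [0.5345, 0.1697, 0.1886]
orientation: [-90.0, -0.0, 17.0]
ft_force: [1.8, -0.6, -0.6]
opening: 0.0236
```

```bash
cat >> h.py <<'E'
def st(n=4):
    P=[];F=[];Y=[]
    for i in range(n):
        s=bot.state();P.append(s["position"]);F.append(s["ft_force"]);Y.append(s["orientation"][2])
        if i<n-1: imaging.grab_frame("side")
    p=np.mean(P,0);f=np.mean(F,0)
    print("t",s["time_s"],"pos",p.round(4),"yaw",np.mean(Y).round(2),"F",f.round(1),"open",round(s["opening"],4))
    return p,f,np.mean(Y)
def rows(hub,p,yaw,degs,r=None,closing=-1):
    """shift rows to sweep handle circle from commanded xy p by relative degs (neg=cw)"""
    v=p[:2]-hub[:2];th=np.arctan2(v[1],v[0]);R=np.hypot(*v);r=r or R
    c,s=np.cos(np.radians(yaw)),np.sin(np.radians(yaw))
    print("th0",np.degrees(th).round(1),"R",R.round(4))
    out=[]
    for d in degs:
        a=th+np.radians(d);q=hub[:2]+r*np.array([np.cos(a),np.sin(a)])-p[:2]
        out.append({"x":round((q@[c,s])/.25,3),"y":round(-d/360*.004/.25,4),"z":round((q@[-s,c])/.25,3),"roll":0})
    import json;print(json.dumps(out))
E
python3 - <<'E'
from h import *
p,f,y=st()
fs=imaging.grab_frame("side");es,_=wheel(fs,(265,195,345,245));print(es)
rows(np.array([.5655,.128]),p,y,[-5,-12,-20,-30,-40,-50,-57,-60,-60],.055)
E
```

```text
t 5.225 pos [0.5345 0.1697 0.1886] yaw 16.97 F [ 1.9 -0.2 -0.5] open 0.024
((306.1267395019531, 218.57888793945312), (27.703659057617188, 53.12294387817383), 93.34429931640625)
th0 126.6 R 0.052
[{"x": 0.014, "y": 0.0002, "z": 0.017, "roll": 0}, {"x": 0.041, "y": 0.0005, "z": 0.022, "roll": 0}, {"x": 0.071, "y": 0.0009, "z": 0.024, "roll": 0}, {"x": 0.109, "y": 0.0013, "z": 0.021, "roll": 0}, {"x": 0.146, "y": 0.0018, "z": 0.01, "roll": 0}, {"x": 0.181, "y": 0.0022, "z": -0.006, "roll": 0}, {"x": 0.203, "y": 0.0025, "z": -0.021, "roll": 0}, {"x": 0.212, "y": 0.0027, "z": -0.028, "roll": 0}, {"x": 0.212, "y": 0.0027, "z": -0.028, "roll": 0}]
```

```bash
python3 - <<'E'
from h import *
rows(np.array([.5655,.128]),np.array([.5345,.1697]),17,[-5,-12,-20,-30,-40,-50,-57,-60,-60,-60])
E
```

```text
th0 126.6 R 0.052
[{"x": 0.017, "y": 0.0002, "z": 0.005, "roll": 0}, {"x": 0.042, "y": 0.0005, "z": 0.01, "roll": 0}, {"x": 0.071, "y": 0.0009, "z": 0.012, "roll": 0}, {"x": 0.107, "y": 0.0013, "z": 0.009, "roll": 0}, {"x": 0.142, "y": 0.0018, "z": -0.001, "roll": 0}, {"x": 0.175, "y": 0.0022, "z": -0.016, "roll": 0}, {"x": 0.196, "y": 0.0025, "z": -0.031, "roll": 0}, {"x": 0.204, "y": 0.0027, "z": -0.037, "roll": 0}, {"x": 0.204, "y": 0.0027, "z": -0.037, "roll": 0}, {"x": 0.204, "y": 0.0027, "z": -0.037, "roll": 0}]
```

Emit:
{"fn": "step_arm", "kwargs": {
  "steps": [
    {"x": 0.017, "y": 0.0002, "z": 0.005, "roll": 0},
    {"x": 0.042, "y": 0.0005, "z": 0.01, "roll": 0},
    {"x": 0.071, "y": 0.0009, "z": 0.012, "roll": 0},
    {"x": 0.107, "y": 0.0013, "z": 0.009, "roll": 0},
    {"x": 0.142, "y": 0.0018, "z": -0.001, "roll": 0},
    {"x": 0.175, "y": 0.0022, "z": -0.016, "roll": 0},
    {"x": 0.196, "y": 0.0025, "z": -0.031, "roll": 0},
    {"x": 0.204, "y": 0.0027, "z": -0.037, "roll": 0},
    {"x": 0.204, "y": 0.0027, "z": -0.037, "roll": 0},
    {"x": 0.204, "y": 0.0027, "z": -0.037, "roll": 0}
  ]
}}

```text
time_s: 6.52
position: [0.5868, 0.1769, 0.1883]
orientation: [-89.9, -0.2, 17.0]
ft_force: [1.4, 5.6, 1.3]
opening: 0.0236
```

```bash
python3 - <<'E'
from h import *
p,f,y=st(3)
fs=imaging.grab_frame("side");ft=imaging.grab_frame("top")
a=np.hstack([cv2.resize(f["img"][y:y+120,x:x+80],None,fx=5,fy=5,interpolation=cv2.INTER_CUBIC) for f,x,y in((fs,265,140),(ft,235,190))])
cv2.imwrite("pics/z4.png",a[...,::-1])
c,s=np.cos(np.radians(17)),np.sin(np.radians(17))
cmd=np.array([.5345,.1697])+.25*(.204*np.array([c,s])-.037*np.array([-s,c]));print("cmd",cmd)
E
```

```text
t 6.625 pos [0.5868 0.1769 0.1883] yaw 17.01 F [1.7 5.4 1.2] open 0.0233
cmd [0.58597598 0.17576514]
```

View pics/z4.png

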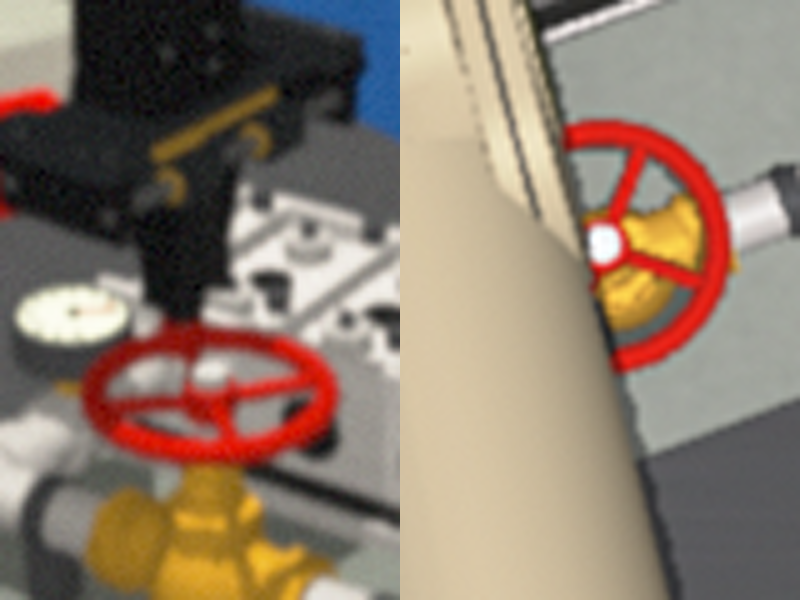

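The handle and wheel have followed the gripper. The forces suggest an arm stiffness of about 4 N/mm, and the circle refits to a hub at about (0.5672, 0.1255). I'll print a table of relative moves so I can creep to the stop while watching the force.

```bash
python3 - <<'E'
from h import *
hub=np.array([.5672,.1255]);c,s=np.cos(np.radians(17)),np.sin(np.radians(17))
cur=np.array([.5860,.1758]);th=np.degrees(np.arctan2(*(np.array([.5868,.1769])-hub)[::-1]));print(th)
a=66.
for k in range(26):
    a=66-12*k if k else 66
    q=hub+.055*np.array([np.cos(np.radians(a)),np.sin(np.radians(a))]);d=q-cur
    print(k,a,"x %.3f z %.3f"%(d@[c,s]/.25,d@[-s,c]/.25),q.round(4)); cur=q
E
```

```text
69.12700263749224
0 66 x 0.014 z -0.004 [0.5896 0.1757]
1 54 x 0.031 z -0.034 [0.5995 0.17  ]
2 42 x 0.024 z -0.039 [0.6081 0.1623]
3 30 x 0.015 z -0.043 [0.6148 0.153 ]
4 18 x 0.006 z -0.046 [0.6195 0.1425]
5 6 x -0.004 z -0.046 [0.6219 0.1312]
6 -6 x -0.013 z -0.044 [0.6219 0.1198]
7 -18 x -0.022 z -0.040 [0.6195 0.1085]
8 -30 x -0.030 z -0.035 [0.6148 0.098 ]
9 -42 x -0.037 z -0.028 [0.6081 0.0887]
10 -54 x -0.042 z -0.019 [0.5995 0.081 ]
11 -66 x -0.045 z -0.010 [0.5896 0.0753]
12 -78 x -0.046 z -0.001 [0.5786 0.0717]
13 -90 x -0.045 z 0.009 [0.5672 0.0705]
14 -102 x -0.042 z 0.018 [0.5558 0.0717]
15 -114 x -0.038 z 0.026 [0.5448 0.0753]
16 -126 x -0.031 z 0.034 [0.5349 0.081 ]
17 -138 x -0.024 z 0.039 [0.5263 0.0887]
18 -150 x -0.015 z 0.043 [0.5196 0.098 ]
19 -162 x -0.006 z 0.046 [0.5149 0.1085]
20 -174 x 0.004 z 0.046 [0.5125 0.1198]
21 -186 x 0.013 z 0.044 [0.5125 0.1312]
22 -198 x 0.022 z 0.040 [0.5149 0.1425]
23 -210 x 0.030 z 0.035 [0.5196 0.153 ]
24 -222 x 0.037 z 0.028 [0.5263 0.1623]
25 -234 x 0.042 z 0.019 [0.5349 0.17  ]
```

Emit:
{"fn": "step_arm", "kwargs": {
  "steps": [
    {"x": 0.014, "y": 0.0002, "z": -0.004, "roll": 0},
    {"x": 0.045, "y": 0.0007, "z": -0.038, "roll": 0},
    {"x": 0.069, "y": 0.0012, "z": -0.077, "roll": 0},
    {"x": 0.069, "y": 0.0012, "z": -0.077, "roll": 0}
  ],
  "squeeze": 60
}}

```text
time_s: 7.22
position: [0.6099, 0.1607, 0.1879]
orientation: [-90.1, -0.1, 16.8]
ft_force: [4.9, 1.9, 1.5]
opening: 0.0235
```

Emit:
{"fn": "step_arm", "kwargs": {
  "steps": [
    {"x": 0.015, "y": 0.0005, "z": -0.043, "roll": 0},
    {"x": 0.015, "y": 0.0005, "z": -0.043, "roll": 0}
  ]
}}

```text
time_s: 7.48
position: [0.6158, 0.152, 0.1877]
orientation: [-90.1, -0.1, 16.9]
ft_force: [5.5, 0.1, 2.7]
opening: 0.0232
```

Emit:
{"fn": "step_arm", "kwargs": {
  "steps": [
    {"x": 0.007, "y": 0.0005, "z": -0.046, "roll": 0},
    {"x": 0.007, "y": 0.0005, "z": -0.046, "roll": 0}
  ]
}}

```text
time_s: 7.72
position: [0.6203, 0.1414, 0.1876]
orientation: [-90.1, -0.1, 16.9]
ft_force: [4.6, -0.8, 2.5]
opening: 0.0235
```

Emit:
{"fn": "step_arm", "kwargs": {
  "steps": [
    {"x": -0.002, "y": 0.0005, "z": -0.046, "roll": 0},
    {"x": -0.002, "y": 0.0005, "z": -0.046, "roll": 0}
  ]
}}

```text
time_s: 7.98
position: [0.6226, 0.1302, 0.1873]
orientation: [-90.0, 0.0, 16.9]
ft_force: [2.8, -1.1, 4.2]
opening: 0.0229
```

Emit:
{"fn": "step_arm", "kwargs": {
  "steps": [
    {"x": -0.012, "y": 0.0004, "z": -0.044, "roll": 0},
    {"x": -0.012, "y": 0.0004, "z": -0.044, "roll": 0}
  ]
}}

```text
time_s: 8.22
position: [0.6225, 0.1188, 0.187]
orientation: [-90.0, 0.1, 16.9]
ft_force: [-0.6, -1.9, 5.2]
opening: 0.0233
```

Emit:
{"fn": "step_arm", "kwargs": {
  "steps": [
    {"x": -0.021, "y": 0.0003, "z": -0.04, "roll": 0},
    {"x": -0.021, "y": 0.0003, "z": -0.04, "roll": 0}
  ]
}}

```text
time_s: 8.48
position: [0.6201, 0.108, 0.1868]
orientation: [-90.0, 0.1, 16.9]
ft_force: [-1.8, -2.2, 4.9]
opening: 0.0231
```

Emit:
{"fn": "step_arm", "kwargs": {
  "steps": [
    {"x": -0.03, "y": 0.0004, "z": -0.035, "roll": 0},
    {"x": -0.03, "y": 0.0004, "z": -0.035, "roll": 0}
  ]
}}

```text
time_s: 8.72
position: [0.6154, 0.0977, 0.1867]
orientation: [-90.0, 0.1, 16.9]
ft_force: [-2.4, -0.5, 4.0]
opening: 0.0233
```

Emit:
{"fn": "step_arm", "kwargs": {
  "steps": [
    {"x": -0.037, "y": 0.0005, "z": -0.028, "roll": 0},
    {"x": -0.037, "y": 0.0005, "z": -0.028, "roll": 0}
  ]
}}

```text
time_s: 8.98
position: [0.6086, 0.0885, 0.1866]
orientation: [-90.0, 0.1, 16.9]
ft_force: [-2.9, -0.2, 3.1]
opening: 0.0232
```

Emit:
{"fn": "step_arm", "kwargs": {
  "steps": [
    {"x": -0.042, "y": 0.0005, "z": -0.019, "roll": 0},
    {"x": -0.042, "y": 0.0005, "z": -0.019, "roll": 0}
  ]
}}

```text
time_s: 9.22
position: [0.5999, 0.0809, 0.1865]
orientation: [-90.0, 0.1, 16.9]
ft_force: [-3.3, -0.8, 2.9]
opening: 0.0233
```

Emit:
{"fn": "step_arm", "kwargs": {
  "steps": [
    {"x": -0.045, "y": 0.0005, "z": -0.01, "roll": 0},
    {"x": -0.045, "y": 0.0005, "z": -0.01, "roll": 0}
  ]
}}

```text
time_s: 9.48
position: [0.5898, 0.0752, 0.1864]
orientation: [-90.0, 0.1, 16.9]
ft_force: [-2.4, -1.7, 2.9]
opening: 0.0237
```

Emit:
{"fn": "step_arm", "kwargs": {
  "steps": [
    {"x": -0.046, "y": 0.0005, "z": -0.001, "roll": 0},
    {"x": -0.046, "y": 0.0005, "z": -0.001, "roll": 0}
  ]
}}

```text
time_s: 9.72
position: [0.5788, 0.0718, 0.1863]
orientation: [-90.0, 0.1, 17.0]
ft_force: [-1.7, -1.8, 1.5]
opening: 0.0231
```

Emit:
{"fn": "step_arm", "kwargs": {
  "steps": [
    {"x": -0.045, "y": 0.0005, "z": 0.009, "roll": 0},
    {"x": -0.045, "y": 0.0005, "z": 0.009, "roll": 0}
  ]
}}

```text
time_s: 9.98
position: [0.5674, 0.0708, 0.1862]
orientation: [-90.0, 0.1, 17.0]
ft_force: [-2.4, -2.7, 1.8]
opening: 0.0232
```

Emit:
{"fn": "step_arm", "kwargs": {
  "steps": [
    {"x": -0.042, "y": 0.0005, "z": 0.018, "roll": 0},
    {"x": -0.042, "y": 0.0005, "z": 0.018, "roll": 0}
  ]
}}

```text
time_s: 10.22
position: [0.556, 0.0722, 0.1861]
orientation: [-90.0, 0.1, 17.0]
ft_force: [-3.1, -3.9, 2.3]
opening: 0.0239
```

Emit:
{"fn": "step_arm", "kwargs": {
  "steps": [
    {"x": -0.038, "y": 0.0005, "z": 0.026, "roll": 0},
    {"x": -0.038, "y": 0.0005, "z": 0.026, "roll": 0}
  ]
}}

```text
time_s: 10.48
position: [0.545, 0.0759, 0.186]
orientation: [-90.0, 0.1, 17.0]
ft_force: [-3.7, -3.6, 3.5]
opening: 0.0235
```

Emit:
{"fn": "step_arm", "kwargs": {
  "steps": [
    {"x": -0.031, "y": 0.0005, "z": 0.034, "roll": 0},
    {"x": -0.031, "y": 0.0005, "z": 0.034, "roll": 0}
  ]
}}

```text
time_s: 10.72
position: [0.5352, 0.0817, 0.1858]
orientation: [-90.0, 0.1, 17.0]
ft_force: [-4.3, -3.6, 3.6]
opening: 0.0234
```

Emit:
{"fn": "step_arm", "kwargs": {
  "steps": [
    {"x": -0.026, "y": 0.0005, "z": 0.037, "roll": 0},
    {"x": -0.026, "y": 0.0005, "z": 0.037, "roll": 0}
  ]
}}

```text
time_s: 10.98
position: [0.5264, 0.0896, 0.1857]
orientation: [-89.9, 0.1, 17.1]
ft_force: [-3.5, -0.5, 2.4]
opening: 0.0232
```

Emit:
{"fn": "step_arm", "kwargs": {
  "steps": [
    {"x": -0.016, "y": 0.0005, "z": 0.043, "roll": 0},
    {"x": -0.016, "y": 0.0005, "z": 0.043, "roll": 0}
  ]
}}

```text
time_s: 11.22
position: [0.5197, 0.0992, 0.1855]
orientation: [-89.9, 0.0, 17.1]
ft_force: [-2.2, 1.4, -0.0]
opening: 0.0232
```

Emit:
{"fn": "step_arm", "kwargs": {
  "steps": [
    {"x": -0.007, "y": 0.0005, "z": 0.046, "roll": 0},
    {"x": -0.007, "y": 0.0005, "z": 0.046, "roll": 0}
  ]
}}

```text
time_s: 11.48
position: [0.516, 0.107, 0.1854]
orientation: [-90.2, -0.1, 16.9]
ft_force: [5.7, -6.0, -2.7]
opening: 0.0233
```

Force now opposes the motion (Fy −6 N) and the travel fell short, so this may be the stop. I'll push a little more to confirm.

Emit:
{"fn": "step_arm", "kwargs": {
  "steps": [
    {"x": 0.0, "y": 0.0, "z": 0.0, "roll": 0},
    {"x": 0.001, "y": 0.0, "z": 0.02, "roll": 0},
    {"x": 0.001, "y": 0.0, "z": 0.02, "roll": 0}
  ]
}}

```text
time_s: 11.85
position: [0.5155, 0.1085, 0.1855]
orientation: [-90.4, -0.0, 16.7]
ft_force: [7.0, -17.7, -1.9]
opening: 0.0232
```

```bash
python3 - <<'E'
from h import *
st(4)
E
```

```text
t 12.0 pos [0.5155 0.1085 0.1855] yaw 16.73 F [  7.4 -17.6  -2. ] open 0.0233
```

Emit:
{"fn": "step_arm", "kwargs": {
  "steps": [
    {"x": 0.001, "y": 0.0, "z": 0.016, "roll": 0},
    {"x": 0.001, "y": 0.0, "z": 0.016, "roll": 0},
    {"x": 0.001, "y": 0.0, "z": 0.016, "roll": 0}
  ]
}}

```text
time_s: 12.38
position: [0.5151, 0.1098, 0.1855]
orientation: [-90.5, -0.0, 16.6]
ft_force: [8.9, -25.0, -2.1]
opening: 0.0231
```

```bash
python3 - <<'E'
from h import *
st(3)
fs=imaging.grab_frame("side");ft=imaging.grab_frame("top")
a=np.hstack([cv2.resize(f["img"][y:y+120,x:x+80],None,fx=5,fy=5,interpolation=cv2.INTER_CUBIC) for f,x,y in((fs,265,140),(ft,235,190))])
cv2.imwrite("pics/z5.png",a[...,::-1])
cv2.imwrite("pics/stop_side.png",fs["img"][...,::-1]);cv2.imwrite("pics/stop_top.png",ft["img"][...,::-1])
E
```

```text
t 12.475 pos [0.5151 0.1098 0.1855] yaw 16.59 F [  8.4 -25.1  -1.8] open 0.0233
```

View pics/z5.png

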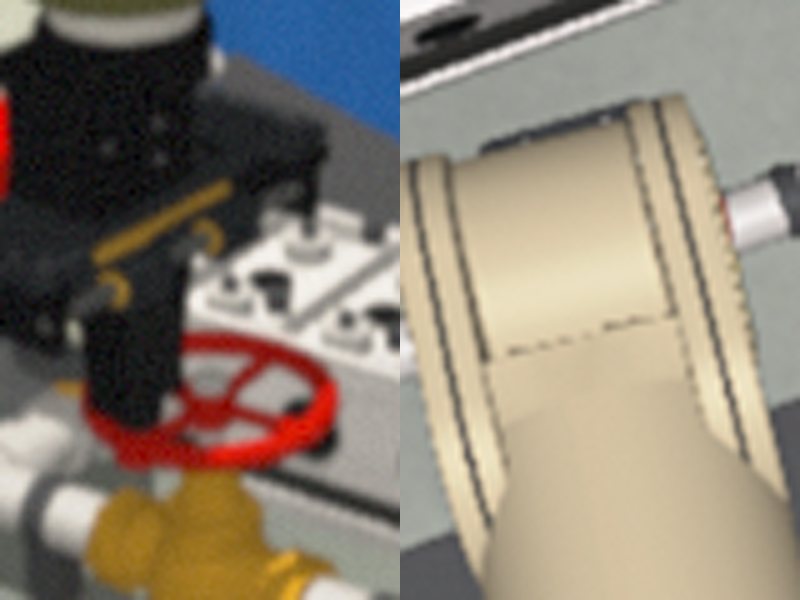

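The stop is confirmed: 25 N of resistance with almost no motion. The wheel closed about 0.8 turn in total. I'll unload against the stop to get a zero-force reference.

Emit:
{"fn": "step_arm", "kwargs": {
  "steps": [
    {"x": 0.0, "y": 0.0, "z": -0.014, "roll": 0},
    {"x": -0.0, "y": 0.0, "z": -0.024, "roll": 0},
    {"x": 0.0, "y": 0.0, "z": -0.024, "roll": 0},
    {"x": 0.0, "y": 0.0, "z": -0.024, "roll": 0}
  ]
}}

```text
time_s: 13.08
position: [0.5158, 0.1079, 0.1855]
orientation: [-90.3, -0.0, 16.8]
ft_force: [4.5, -13.8, -0.9]
opening: 0.0237
```

```bash
python3 - <<'E'
from h import *
p,f,y=st(4)
v=p[:2]-[.5672,.1255];print(np.degrees(np.arctan2(v[1],v[0])),np.hypot(*v))
E
```

```text
t 13.225 pos [0.5158 0.1079 0.1855] yaw 16.78 F [  5.  -13.6  -1.2] open 0.0233
-161.0534586170282 0.05435944311206512
```

Emit:
{"fn": "step_arm", "kwargs": {
  "steps": [
    {"x": 0.0, "y": 0.0, "z": -0.01, "roll": 0},
    {"x": -0.0, "y": 0.0, "z": -0.021, "roll": 0},
    {"x": 0.0, "y": 0.0, "z": -0.021, "roll": 0},
    {"x": 0.0, "y": 0.0, "z": -0.021, "roll": 0}
  ]
}}

```text
time_s: 13.72
position: [0.5164, 0.1063, 0.1855]
orientation: [-90.0, -0.0, 17.0]
ft_force: [1.2, -4.2, -1.4]
opening: 0.0232
```

```bash
python3 - <<'E'
from h import *
p,f,y=st(4)
v=p[:2]-[.5672,.1255];print(np.degrees(np.arctan2(v[1],v[0])),np.hypot(*v))
E
```

```text
t 13.875 pos [0.5163 0.1063 0.1855] yaw 16.98 F [ 1.1 -3.6 -1.3] open 0.0231
-159.28437993470826 0.054371212248794966
```

```bash
cat > fit.py <<'E'
from h import *
from scipy.optimize import least_squares
D=np.array([[.5345,.1697],[.5868,.1769],[.6099,.1607],[.6158,.152],[.6203,.1414],[.6226,.1302],[.6225,.1188],[.6201,.108],[.6154,.0977],[.6086,.0885],[.5999,.0809],[.5898,.0752],[.5788,.0718],[.5674,.0708],[.556,.0722],[.545,.0759],[.5352,.0817],[.5264,.0896],[.5197,.0992],[.5164,.1063]])
r=least_squares(lambda q:np.hypot(*(D-q[:2]).T)-q[2],[.567,.125,.055])
hub,R=r.x[:2],r.x[2]
if __name__=="__main__":
    print(r.x,(r.fun*1e3).round(2))
    v=np.array([.5165,.1057])-hub;a0=np.degrees(np.arctan2(v[1],v[0]));print("stop ang",a0,np.hypot(*v))
E
python3 fit.py
```

```text
[0.56788759 0.12559931 0.05490235] [ 0.41 -0.23 -0.16 -0.2  -0.16  0.    0.13  0.2   0.2   0.18  0.08  0.05
 -0.01 -0.1  -0.2  -0.19 -0.17  0.03  0.04  0.08]
stop ang -158.83162067002812 0.05510596035046635
```

```bash
cat > plan.py <<'E'
from fit import *
import json
c,s=np.cos(np.radians(17)),np.sin(np.radians(17))
def P(d): a=np.radians(-158.8+d); return hub+.055*np.array([np.cos(a),np.sin(a)])
def call(cur,d0,ds):
    out=[]
    for d in ds:
        q=P(d)-cur
        out.append({"x":round(q@[c,s]/.25,3),"y":round(-(d-d0)/360*.004/.25,4),"z":round(q@[-s,c]/.25,3),"roll":0})
    l=out[-1];cur2=cur+.25*(l["x"]*np.array([c,s])+l["z"]*np.array([-s,c]))
    print(ds[-1],"end",cur2.round(5),json.dumps(out)); return cur2
if __name__=="__main__":
    cur=np.array([.5161,.1073])
    cur=call(cur,0,[5,15,30,45,60,75,90,105,120,135,150,160])
    for k in range(3): cur=call(cur,160+180*k,list(range(175+180*k,341+180*k,15)))
E
python3 plan.py
```

```text
160 end [0.6228  0.12685] [{"x": 0.002, "y": -0.0002, "z": -0.026, "roll": 0}, {"x": 0.012, "y": -0.0007, "z": -0.063, "roll": 0}, {"x": 0.038, "y": -0.0013, "z": -0.114, "roll": 0}, {"x": 0.076, "y": -0.002, "z": -0.157, "roll": 0}, {"x": 0.124, "y": -0.0027, "z": -0.189, "roll": 0}, {"x": 0.178, "y": -0.0033, "z": -0.207, "roll": 0}, {"x": 0.236, "y": -0.004, "z": -0.21, "roll": 0}, {"x": 0.292, "y": -0.0047, "z": -0.198, "roll": 0}, {"x": 0.343, "y": -0.0053, "z": -0.173, "roll": 0}, {"x": 0.386, "y": -0.006, "z": -0.134, "roll": 0}, {"x": 0.418, "y": -0.0067, "z": -0.086, "roll": 0}, {"x": 0.431, "y": -0.0071, "z": -0.05, "roll": 0}]
340 end [0.51297 0.12438] [{"x": 0.008, "y": -0.0007, "z": 0.056, "roll": 0}, {"x": 0.002, "y": -0.0013, "z": 0.113, "roll": 0}, {"x": -0.019, "y": -0.002, "z": 0.167, "roll": 0}, {"x": -0.054, "y": -0.0027, "z": 0.213, "roll": 0}, {"x": -0.099, "y": -0.0033, "z": 0.248, "roll": 0}, {"x": -0.152, "y": -0.004, "z": 0.271, "roll": 0}, {"x": -0.208, "y": -0.0047, "z": 0.279, "roll": 0}, {"x": -0.265, "y": -0.0053, "z": 0.273, "roll": 0}, {"x": -0.319, "
[... 777 characters left out ...]
": 0}, {"x": 0.423, "y": -0.008, "z": -0.119, "roll": 0}]
700 end [0.51297 0.12438] [{"x": 0.008, "y": -0.0007, "z": 0.056, "roll": 0}, {"x": 0.002, "y": -0.0013, "z": 0.113, "roll": 0}, {"x": -0.019, "y": -0.002, "z": 0.167, "roll": 0}, {"x": -0.054, "y": -0.0027, "z": 0.213, "roll": 0}, {"x": -0.099, "y": -0.0033, "z": 0.248, "roll": 0}, {"x": -0.152, "y": -0.004, "z": 0.271, "roll": 0}, {"x": -0.208, "y": -0.0047, "z": 0.279, "roll": 0}, {"x": -0.265, "y": -0.0053, "z": 0.273, "roll": 0}, {"x": -0.319, "y": -0.006, "z": 0.251, "roll": 0}, {"x": -0.365, "y": -0.0067, "z": 0.217, "roll": 0}, {"x": -0.4, "y": -0.0073, "z": 0.172, "roll": 0}, {"x": -0.423, "y": -0.008, "z": 0.119, "roll": 0}]
```

Emit:
{"fn": "step_arm", "kwargs": {
  "steps": [
    {"x": 0.002, "y": -0.0002, "z": -0.026, "roll": 0},
    {"x": 0.012, "y": -0.0007, "z": -0.063, "roll": 0},
    {"x": 0.038, "y": -0.0013, "z": -0.114, "roll": 0},
    {"x": 0.076, "y": -0.002, "z": -0.157, "roll": 0},
    {"x": 0.124, "y": -0.0027, "z": -0.189, "roll": 0},
    {"x": 0.178, "y": -0.0033, "z": -0.207, "roll": 0},
    {"x": 0.236, "y": -0.004, "z": -0.21, "roll": 0},
    {"x": 0.292, "y": -0.0047, "z": -0.198, "roll": 0},
    {"x": 0.343, "y": -0.0053, "z": -0.173, "roll": 0},
    {"x": 0.386, "y": -0.006, "z": -0.134, "roll": 0},
    {"x": 0.418, "y": -0.0067, "z": -0.086, "roll": 0},
    {"x": 0.431, "y": -0.0071, "z": -0.05, "roll": 0}
  ]
}}

```text
time_s: 15.38
position: [0.6232, 0.1245, 0.187]
orientation: [-90.1, 0.1, 16.9]
ft_force: [-6.2, -4.2, 1.7]
opening: 0.0235
```

```bash
python3 - <<'E'
from fit import *
p,f,y=st(3)
v=p[:2]-hub;print(np.degrees(np.arctan2(v[1],v[0])),np.hypot(*v))
E
```

```text
t 15.475 pos [0.6232 0.1253 0.187 ] yaw 16.98 F [-5.5 -1.1  1.8] open 0.0228
-0.25933335165942056 0.05532455579592034
```

Emit:
{"fn": "step_arm", "kwargs": {
  "steps": [
    {"x": 0.008, "y": -0.0007, "z": 0.056, "roll": 0},
    {"x": 0.002, "y": -0.0013, "z": 0.113, "roll": 0},
    {"x": -0.019, "y": -0.002, "z": 0.167, "roll": 0},
    {"x": -0.054, "y": -0.0027, "z": 0.213, "roll": 0},
    {"x": -0.099, "y": -0.0033, "z": 0.248, "roll": 0},
    {"x": -0.152, "y": -0.004, "z": 0.271, "roll": 0},
    {"x": -0.208, "y": -0.0047, "z": 0.279, "roll": 0},
    {"x": -0.265, "y": -0.0053, "z": 0.273, "roll": 0},
    {"x": -0.319, "y": -0.006, "z": 0.251, "roll": 0},
    {"x": -0.365, "y": -0.0067, "z": 0.217, "roll": 0},
    {"x": -0.4, "y": -0.0073, "z": 0.172, "roll": 0},
    {"x": -0.423, "y": -0.008, "z": 0.119, "roll": 0}
  ]
}}

```text
time_s: 16.98
position: [0.5128, 0.1221, 0.1893]
orientation: [-90.0, 0.0, 17.0]
ft_force: [3.8, 3.9, -4.3]
opening: 0.0232
```

```bash
python3 - <<'E'
from fit import *
p,f,y=st(3)
v=p[:2]-hub;print(np.degrees(np.arctan2(v[1],v[0])),np.hypot(*v))
E
```

```text
t 17.075 pos [0.5131 0.1206 0.1893] yaw 16.85 F [-0.4  0.5 -0.8] open 0.0231
-174.7764332063645 0.055042115607569816
```

Emit:
{"fn": "step_arm", "kwargs": {
  "steps": [
    {"x": 0, "y": 0, "z": 0, "roll": 0},
    {"x": 0, "y": 0, "z": 0, "roll": 0},
    {"x": 0, "y": 0, "z": 0, "roll": 0}
  ]
}}

```text
time_s: 17.45
position: [0.513, 0.1231, 0.1892]
orientation: [-90.0, 0.1, 17.0]
ft_force: [-4.4, -2.1, 4.0]
opening: 0.0235
```

```bash
python3 - <<'E'
from fit import *
p,f,y=st(3)
v=p[:2]-hub;print(np.degrees(np.arctan2(v[1],v[0])),np.hypot(*v))
E
```

```text
t 17.55 pos [0.513  0.1231 0.1892] yaw 16.98 F [-4.8 -2.3  3.8] open 0.0233
-177.3908343745942 0.05496719635013042
```

Emit:
{"fn": "step_arm", "kwargs": {
  "steps": [
    {"x": -0.008, "y": -0.0007, "z": -0.056, "roll": 0},
    {"x": -0.002, "y": -0.0013, "z": -0.114, "roll": 0},
    {"x": 0.019, "y": -0.002, "z": -0.167, "roll": 0},
    {"x": 0.054, "y": -0.0027, "z": -0.213, "roll": 0},
    {"x": 0.099, "y": -0.0033, "z": -0.249, "roll": 0},
    {"x": 0.152, "y": -0.004, "z": -0.271, "roll": 0},
    {"x": 0.208, "y": -0.0047, "z": -0.28, "roll": 0},
    {"x": 0.265, "y": -0.0053, "z": -0.273, "roll": 0},
    {"x": 0.319, "y": -0.006, "z": -0.252, "roll": 0},
    {"x": 0.365, "y": -0.0067, "z": -0.217, "roll": 0},
    {"x": 0.4, "y": -0.0073, "z": -0.172, "roll": 0},
    {"x": 0.423, "y": -0.008, "z": -0.119, "roll": 0}
  ]
}}

```text
time_s: 19.05
position: [0.6233, 0.1245, 0.191]
orientation: [-90.1, 0.1, 16.9]
ft_force: [-7.6, -2.7, 2.7]
opening: 0.0232
```

```bash
python3 - <<'E'
from fit import *
p,f,y=st(3)
v=p[:2]-hub;print(np.degrees(np.arctan2(v[1],v[0])),np.hypot(*v))
fs=imaging.grab_frame("side")
cv2.imwrite("pics/z6.png",cv2.resize(fs["img"][140:260,240:360],None,fx=5,fy=5,interpolation=cv2.INTER_CUBIC)[...,::-1])
E
```

```text
t 19.15 pos [0.6233 0.1261 0.191 ] yaw 17.01 F [-5.7 -0.1  3.5] open 0.0237
0.5665733699599218 0.055374885711525615
```

View pics/z6.png

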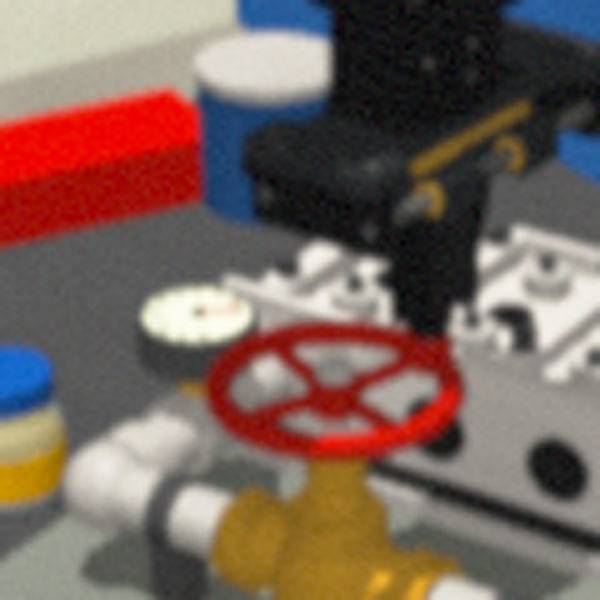

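The fingers still hold the handle, now at the far side of the wheel (crop (430,310)), about 1.44 turns open. I'll continue and slow down near the end.

Emit:
{"fn": "step_arm", "kwargs": {
  "steps": [
    {"x": 0.008, "y": -0.0007, "z": 0.056, "roll": 0},
    {"x": 0.002, "y": -0.0013, "z": 0.113, "roll": 0},
    {"x": -0.019, "y": -0.002, "z": 0.167, "roll": 0},
    {"x": -0.054, "y": -0.0027, "z": 0.213, "roll": 0},
    {"x": -0.099, "y": -0.0033, "z": 0.248, "roll": 0},
    {"x": -0.152, "y": -0.004, "z": 0.271, "roll": 0},
    {"x": -0.208, "y": -0.0047, "z": 0.279, "roll": 0},
    {"x": -0.265, "y": -0.0053, "z": 0.273, "roll": 0},
    {"x": -0.319, "y": -0.006, "z": 0.251, "roll": 0},
    {"x": -0.365, "y": -0.0067, "z": 0.217, "roll": 0},
    {"x": -0.365, "y": -0.0067, "z": 0.217, "roll": 0},
    {"x": -0.365, "y": -0.0067, "z": 0.217, "roll": 0}
  ]
}}

```text
time_s: 20.7
position: [0.5186, 0.1497, 0.1929]
orientation: [-90.0, 0.2, 16.9]
ft_force: [-6.6, 0.8, 5.5]
opening: 0.0233
```

```bash
python3 - <<'E'
from plan import *
p,f,y=st(3)
v=p[:2]-hub;print(np.degrees(np.arctan2(v[1],v[0])),np.hypot(*v))
call(P(670),670,[673,677,682,687,692,697,702,706,708,710,710,710])
call(P(710),710,[712,714,716,716])
E
```

```text
t 20.8 pos [0.5186 0.1498 0.1929] yaw 16.92 F [-7.1  1.2  5.1] open 0.0235
153.8155755876016 0.05489424031207708
710 end [0.51402 0.11507] [{"x": -0.008, "y": -0.0001, "z": -0.008, "roll": 0}, {"x": -0.018, "y": -0.0003, "z": -0.02, "roll": 0}, {"x": -0.029, "y": -0.0005, "z": -0.035, "roll": 0}, {"x": -0.039, "y": -0.0008, "z": -0.052, "roll": 0}, {"x": -0.048, "y": -0.001, "z": -0.069, "roll": 0}, {"x": -0.055, "y": -0.0012, "z": -0.087, "roll": 0}, {"x": -0.06, "y": -0.0014, "z": -0.105, "roll": 0}, {"x": -0.063, "y": -0.0016, "z": -0.12, "roll": 0}, {"x": -0.065, "y": -0.0017, "z": -0.128, "roll": 0}, {"x": -0.065, "y": -0.0018, "z": -0.135, "roll": 0}, {"x": -0.065, "y": -0.0018, "z": -0.135, "roll": 0}, {"x": -0.065, "y": -0.0018, "z": -0.135, "roll": 0}]
716 end [0.51538 0.10934] [{"x": -0.001, "y": -0.0001, "z": -0.008, "roll": 0}, {"x": -0.001, "y": -0.0002, "z": -0.015, "roll": 0}, {"x": -0.001, "y": -0.0003, "z": -0.023, "roll": 0}, {"x": -0.001, "y": -0.0003, "z": -0.023, "roll": 0}]
```

Emit:
{"fn": "step_arm", "kwargs": {
  "steps": [
    {"x": -0.008, "y": -0.0001, "z": -0.008, "roll": 0},
    {"x": -0.018, "y": -0.0003, "z": -0.02, "roll": 0},
    {"x": -0.029, "y": -0.0005, "z": -0.035, "roll": 0},
    {"x": -0.039, "y": -0.0008, "z": -0.052, "roll": 0},
    {"x": -0.048, "y": -0.001, "z": -0.069, "roll": 0},
    {"x": -0.055, "y": -0.0012, "z": -0.087, "roll": 0},
    {"x": -0.06, "y": -0.0014, "z": -0.105, "roll": 0},
    {"x": -0.063, "y": -0.0016, "z": -0.12, "roll": 0},
    {"x": -0.065, "y": -0.0017, "z": -0.128, "roll": 0},
    {"x": -0.065, "y": -0.0018, "z": -0.135, "roll": 0},
    {"x": -0.065, "y": -0.0018, "z": -0.135, "roll": 0},
    {"x": -0.065, "y": -0.0018, "z": -0.135, "roll": 0}
  ]
}}

```text
time_s: 22.3
position: [0.5143, 0.1137, 0.1934]
orientation: [-90.0, 0.0, 17.0]
ft_force: [-3.5, 0.1, 1.2]
opening: 0.0231
```

```bash
python3 - <<'E'
from fit import *
p,f,y=st(3)
v=p[:2]-hub;print(np.degrees(np.arctan2(v[1],v[0])),np.hypot(*v))
E
```

```text
t 22.4 pos [0.5142 0.1137 0.1934] yaw 16.97 F [-3.4 -0.2  1. ] open 0.0234
-167.5242176302018 0.05494464951098109
```

Emit:
{"fn": "step_arm", "kwargs": {
  "steps": [
    {"x": 0, "y": -0.0001, "z": -0.007, "roll": 0},
    {"x": 0, "y": -0.0002, "z": -0.014, "roll": 0},
    {"x": 0, "y": -0.0003, "z": -0.021, "roll": 0},
    {"x": 0, "y": -0.0004, "z": -0.026, "roll": 0},
    {"x": 0, "y": -0.0004, "z": -0.029, "roll": 0},
    {"x": 0, "y": -0.0004, "z": -0.029, "roll": 0},
    {"x": 0, "y": -0.0004, "z": -0.029, "roll": 0}
  ]
}}

```text
time_s: 23.28
position: [0.5163, 0.1068, 0.1935]
orientation: [-90.0, 0.0, 17.0]
ft_force: [-5.8, 0.2, 1.1]
opening: 0.0231
```

```bash
python3 - <<'E'
from fit import *
p,f,y=st(4)
v=p[:2]-hub;print(np.degrees(np.arctan2(v[1],v[0])),np.hypot(*v))
E
```

```text
t 23.425 pos [0.5163 0.1069 0.1935] yaw 16.97 F [-5.3  0.2  1.1] open 0.023
-160.0369089526883 0.05486347769309204
```

Emit:
{"fn": "step_arm", "kwargs": {
  "steps": [
    {"x": 0.001, "y": 0, "z": -0.003, "roll": 0},
    {"x": 0.003, "y": 0, "z": -0.005, "roll": 0},
    {"x": 0.003, "y": 0, "z": -0.005, "roll": 0},
    {"x": 0.003, "y": 0, "z": -0.005, "roll": 0},
    {"x": 0.003, "y": 0, "z": -0.005, "roll": 0}
  ]
}}

```text
time_s: 24.05
position: [0.5169, 0.1057, 0.1935]
orientation: [-90.0, 0.1, 17.0]
ft_force: [-8.5, -1.1, 3.3]
opening: 0.0233
```

```bash
python3 - <<'E'
from fit import *
p,f,y=st(4)
v=p[:2]-hub;print(np.degrees(np.arctan2(v[1],v[0])),np.hypot(*v))
fs=imaging.grab_frame("side");ft=imaging.grab_frame("top")
a=np.hstack([cv2.resize(g[130:250,260:360],None,fx=4,fy=4,interpolation=cv2.INTER_CUBIC) for g in (cv2.imread("pics/stop_side.png")[...,::-1],fs["img"])])
cv2.imwrite("pics/z7.png",a[...,::-1]);cv2.imwrite("pics/side7.png",fs["img"][...,::-1]);cv2.imwrite("pics/top7.png",ft["img"][...,::-1])
for n,f in(("stop",{"img":cv2.imread("pics/stop_side.png")[...,::-1].copy()}),("now",fs)): print(n,wheel(f,(265,195,345,245))[0])
E
```

```text
t 24.2 pos [0.5169 0.1058 0.1935] yaw 16.96 F [-8.2 -0.7  3.4] open 0.0233
-158.7411856942755 0.054721956308204964
stop ((306.6085510253906, 220.96231079101562), (28.568359375, 50.44453430175781), 88.14637756347656)
now ((306.280029296875, 217.6278076171875), (28.106882095336914, 51.375301361083984), 89.78495025634766)
```

View pics/z7.png

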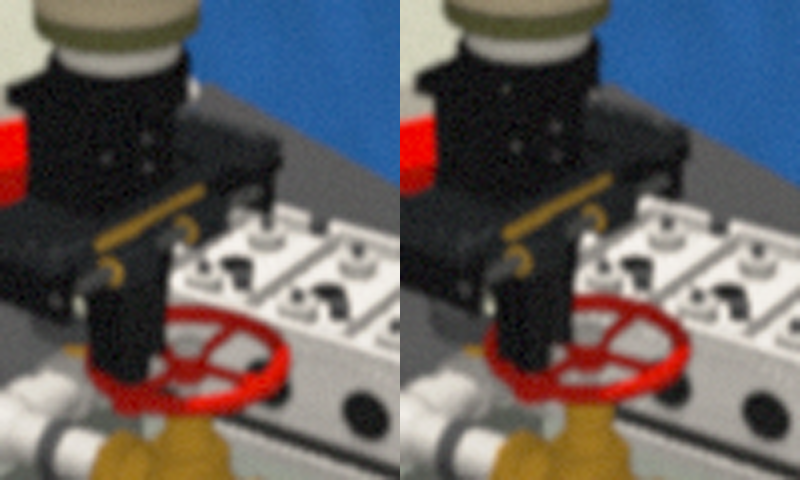

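View pics/top7.png

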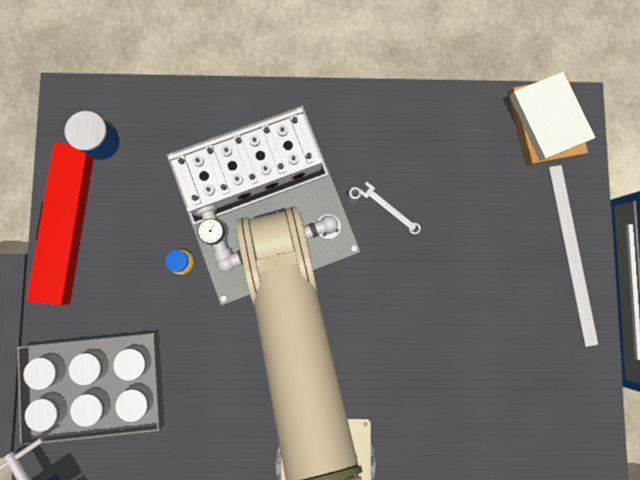

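The spokes line up as they did at the stop, and the wheel sits about 3.3 px (roughly 8 mm) higher, which is two turns of stem rise. The jar, wrench and socket have not moved. I'll relieve the leftover radial push without turning the wheel.

Emit:
{"fn": "step_arm", "kwargs": {
  "steps": [
    {"x": -0.004, "y": 0, "z": 0, "roll": 0},
    {"x": -0.008, "y": 0, "z": 0, "roll": 0},
    {"x": -0.008, "y": 0, "z": 0, "roll": 0},
    {"x": -0.008, "y": 0, "z": 0, "roll": 0},
    {"x": -0.008, "y": 0, "z": 0, "roll": 0},
    {"x": -0.008, "y": 0, "z": 0, "roll": 0}
  ]
}}

```text
time_s: 25.05
position: [0.5163, 0.1057, 0.1936]
orientation: [-90.0, -0.1, 17.0]
ft_force: [4.9, 2.5, -7.7]
opening: 0.0235
```

```bash
python3 - <<'E'
from fit import *
p,f,y=st(6)
v=p[:2]-hub;print(np.degrees(np.arctan2(v[1],v[0])),np.hypot(*v))
E
```

```text
t 25.3 pos [0.5163 0.1057 0.1935] yaw 16.98 F [ 4.9  2.3 -7.4] open 0.0232
-158.90614986114565 0.055251320405444275
```

Emit:
{"fn": "step_arm", "kwargs": {
  "steps": [
    {"x": 0.003, "y": 0, "z": 0, "roll": 0},
    {"x": 0.003, "y": 0, "z": 0, "roll": 0},
    {"x": 0.003, "y": 0, "z": 0, "roll": 0},
    {"x": 0.003, "y": 0, "z": 0, "roll": 0}
  ]
}}

```text
time_s: 25.8
position: [0.5164, 0.1057, 0.1936]
orientation: [-90.0, -0.0, 17.0]
ft_force: [3.1, 1.4, -4.5]
opening: 0.0235
```

```bash
python3 - <<'E'
from fit import *
p,f,y=st(6)
v=p[:2]-hub;print(np.degrees(np.arctan2(v[1],v[0])),np.hypot(*v)); print(bot.state()["qvel"].round(2))
E
```

```text
t 26.05 pos [0.5164 0.1057 0.1936] yaw 16.97 F [ 3.6  2.2 -5.3] open 0.0233
-158.89654116117504 0.05517696495388004
[-0.01 -0.03  0.02 -0.03 -0.06 -0.    0.02]
```

The arm is steady at −158.9° against −158.8° at the unloaded stop, with small residual forces and the grip holding. Handing in.

```bash
python3 - <<'E'
from station import bot
print(bot.hand_in()); print(bot.state()["time_s"])
E
```

```text
the job is handed in; nothing more can be done
None
the job is handed in; nothing more can be done
```

The valve is set two turns open from its seat, and the gripper is still holding the wheel's black handle. I handed in at about 26 s of the 67 s allowed.

- **Closing:** I gripped the handle and turned the wheel about 0.8 turn clockwise to its stop. The stop showed as a firm 25 N resistance with almost no movement. I then eased off the push to take a nearly unloaded reference, which put the stop at about −158.8° around the hub.
- **Opening:** I backed the wheel off two full turns counter-clockwise and crept the last 50°.
- **Final angle:** The last reading was −158.9°, within about 1° of the stop reference plus two turns.
- **Stem rise:** The gripper rose 8.1 mm from the stop position, and the side view showed the wheel about 8 mm higher. Both match two turns at 4 mm each.
- **At rest:** The arm was still, with the grip set to 60 N and a 23 mm finger opening. About 6–7 N remained on the tool, mostly radial and vertical.
- **Bystanders:** In the last top view the jar, wrench and socket look the same as at the start.

One check was not clean. After one fast half-turn the arm overshot by about 4° and settled back, which is why I finished slowly. The arm also hid the handle from the top camera, so the final angle rests on the arm's own reading plus the side view.

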